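# Open the push-and-turn cap of the sole-cement tin

## Robot

A 7-joint arm with a two-finger parallel gripper is mounted at the origin on the work surface. World frame = base frame: x ahead of the robot, y to its left, z up, the work surface at z = 0. Lengths are in mm, angles in rad, forces in N, time in s.
With the tool pointing down it reaches from about 400 to 850 mm from the base axis. Payload 4.5 kg.
Tool frame: the origin (TCP) lies on the centre line of the jaws, within the pads' length; the fingertips stand 8 mm ahead of it and the grasp point (between the pads) lies 11 mm behind it; x points along the fingers, y is the direction in which the jaws open and shut, and the axes are right-handed (so a half turn about x gives the same grasp; the last joint's range is limited). The gripper opens to 88 mm and grips with 3 to 60 N. Pads are 18 mm wide; open, the fingers measure 123 mm over their backs; the gripper's body (75 mm by 187 mm) begins 45 mm behind the grasp point.
Start: joints at [1.14, 0.689, -0.195, 1.565, 0.157, 0.902, -0.215], TCP at [280.183, -558.704, 246.743] pointing down, gripper open.
Joint ranges: [-3.01, 3.01], [-0.46, 2.08], [-1.47, 1.51], [0.13, 2.56], [-1, 4.14], [0.04, 2.09], [-2.66, 2.66]. Speed limits (rad/s): [2.57, 2.57, 3.14, 3.14, 3.14, 3.14, 3.14].

## Interface

Orientations are given as a unit quaternion [w, x, y, z].
In Python, from bench import state, grab_frame, close_job gives the robot as it stands. The module is installed in compiled form; this text tells all that it offers.
- The arm moves only by the tool apply_moves, never from a script. Its argument "motion" is a list of rows, each an object of numbers: "dx", "dy", "dz": the shift along the tool's x, y, z in mm; "wx", "wy", "wz": the turn, a rotation vector about the tool's x, y, z in rad; "gripper": the finger opening in mm, from 0 to 88.1. A call has 1 to 20 rows; each row is the pose to reach, as a shift and turn from the pose commanded when the call began, along the tool's axes at that moment; what a row does not reach only later rows make up. A row lasts 1/8 s, in which the tool goes at most 62.5 mm and 10.7 degrees, less where a joint would pass 70% of its speed; a pose out of reach is approached as far as the arm can. A call with a gripper value outside its range is refused whole. The fingers move at their own pace and stop on an object; the grip force is fixed at half the most. Time passes only in rows, so rows that repeat a pose let the fingers close. It gives the time, the measured TCP pose, the force and the opening at its end, in the units of the state.
- state(): the state, without advancing time (a new reading comes with each control period).
- grab_frame(name): name is "side" or "top"; returns a dict with "image" (420x560x3 uint8, red, green, blue), "fx", "fy", "cx", "cy" (pixels), "extrinsics" (4x4, takes a point from world to camera coordinates). Camera axes: x right, y up, looking along -z (the intrinsics and any distortion apply to the point x, -y, -z); pixel columns grow to the right and rows downward; lengths in mm; the calibration is good to about 2 mm. A picture is of the moment at which its call begins. There is no depth.
- close_job(): hands the job in, once; it reports no verdict.
The state is a dict: "time_s": time; "joint_pos": joint angles; "dq": joint speeds; "joint_efforts": joint torques, N m; "tcp_pos": TCP position; "tcp_rot": TCP orientation; "wrist_force": force on the tool from outside, world axes, zero at the start; "ft_torque": the same for the moment, N m; "grip_width": finger opening in mm.
Only numpy, scipy, OpenCV 4.12 (cv2) and the standard library are available. Lean on these libraries where they do the work, as an engineer would, in place of code of your own. Each camera call takes 0.05 s, during which the arm holds its last target.

## Task

Open the red safety cap on the sole-cement tin: press the cap down against its spring and, keeping it pressed, turn it about 60 degrees anticlockwise as seen from above, then let go so that it springs up and stands open, with the green ring showing under it. Leave the tin with the blue cap shut and the stack of leather soles where it lies.

Things in the scene. Friction and masses are not known exactly. Their poses are not given: they have to be found in the camera images.
- red_cap (a point): Centre (on the axis, half-way up) of the red cap of the cement tin: ribbed round knob, 53 mm in diameter, 35 mm high, grippable across any diameter from above. Shut, this point is 144.5 mm above the bench; fully pressed 9 mm lower, sprung open 10 mm higher. Captive on the neck. Sinks from 7 N, fully down at 11 N: grip with 25 N or more. The tin is bolted down; its shoulder under the cap is 105 mm up
- red_turn (a joint): Turn of the red cap in rad: 0 shut, growing anticlockwise seen from above, end stop 1.4. A hidden hook blocks turning (beyond some 0.1) unless the cap is pressed at least 5.5 mm (press 7 to 9 mm). Pressed, it turns easily; beyond 0.75 it is clear of the hook and springs up when let go. About 1.05 is a good place to stop
- blue_cap (a point): Centre of the blue cap on the thinner tin: same size, heights and mechanism as the red one. This tin is white with a grey-blue label, the cement tin yellow with a brown one; both are 90 mm in diameter, on a grey 125 mm square foot bolted to the bench, and may stand either way round. It must stay shut
- soles (a point): Middle (30 mm above the bench) of the loose stack of pinkish leather shoe soles, 265 mm long (along its x), 92 mm wide at the toe, 60 mm high. It must stay where it is

How it is judged (in metres and radians):
On the way:
1. the red cap is turned past its hook, which it allows only while pressed down (value of joint red_turn above 0.7 rad), for 0.05 s.
At the end, for the whole second after the job is handed in: The red cap is turned clear of its hook (more than 0.6 rad) and has sprung up at least 7 mm above its shut height (its centre more than 151.5 mm above the bench), at rest; the blue cap is within 4 mm of its place and the stack of soles within 20 mm of where it lay (height (world z) of red_cap above 0.1515 m and value of joint red_turn above 0.6 rad and velocity of joint red_turn between -0.05 and 0.05 rad/s and distance of blue_cap from where it was at the start of the episode below 0.004 m and distance of soles from where it was at the start of the episode below 0.02 m); the robot touches nothing.
It fails at once if the blue cap is pressed or opened (moved more than 4 mm) (distance of blue_cap from where it was at the start of the episode above 0.004 m).
It fails at once if the stack of soles is moved more than 20 mm (distance of soles from where it was at the start of the episode above 0.02 m).
It also fails if it takes over 40 s, if anything falls off the work surface, if the arm or the gripper's body presses on something with over 40 N, if the wrist force passes 120 N, or if a joint passes its speed limit or range.

## Working session

There is one attempt and no reset: what is moved stays moved. The work goes in short steps, Python scripts to look and compute and a tool call to move; the robot and the scene stay as the last step left them, time stands still between calls to the robot, and variables do not carry over. Pictures are saved under pics/ and viewed, and the job is handed in when it is done.

Besides the shell and the picture viewer there is one more tool, called after ">>>" as name([rows], argument=value, ...), one row to a line, values as JSON. apply_moves: Moves the arm, as the interface text tells. Its arguments: {"type":"object","properties":{"motion":{"type":"array","items":{"type":"object","properties":{"dx":{"type":"number"},"dy":{"type":"number"},"dz":{"type":"number"},"wx":{"type":"number"},"wy":{"type":"number"},"wz":{"type":"number"},"gripper":{"type":"number"}}}}},"required":["motion"]}

```bash
mkdir -p pics; python3 - <<'E'
from bench import state, grab_frame
import cv2,pickle
s=state();print(s)
d={}
for n in("side","top"):
    f=grab_frame(n);d[n]=f
    print(n,{k:v for k,v in f.items() if k!="image"})
    cv2.imwrite(f"pics/{n}0.png",cv2.cvtColor(f["image"],cv2.COLOR_RGB2BGR))
pickle.dump(d,open("f0.pkl","wb"))
E
```

```text
{'time_s': 0.0, 'joint_pos': array([ 1.13977753,  0.69001571, -0.19449204,  1.56633899,  0.15732763,
        0.90250349, -0.21507874]), 'dq': array([-4.72683800e-04,  1.35978107e-03,  8.49269921e-05, -5.38905044e-04,
        1.90046204e-04, -1.63878860e-04, -2.01605414e-03]), 'joint_efforts': array([-5.39447228e-04, -5.27552927e+01, -1.26729079e+00, -1.53424501e+01,
       -5.27052570e-02,  6.58135643e-03,  1.72115138e-04]), 'tcp_pos': array([ 279.82444258, -558.16519738,  245.89101615]), 'tcp_rot': array([-0.16227113, -0.68787705, -0.16352679,  0.68829662]), 'wrist_force': array([0.34428185, 0.18683483, 0.01627031]), 'ft_torque': array([ 0.04808952, -0.02771043, -0.01545177]), 'grip_width': 88.08915120816194}
side {'fx': 407.0291950157242, 'fy': 407.0291950157242, 'cx': 280.96862969412035, 'cy': 204.96504943930952, 'extrinsics': array([[-9.95195638e-01, -9.79059838e-02,  2.46192425e-04,
         5.48748972e+02],
       [ 7.28152379e-02, -7.38467356e-01,  6.70346109e-01,
        -1.90854190e+02],
       [-6.54490902e-02,  6.67143450e-01,  7.42048539e-01,
        -9.67732898e+02],
       [ 0.00000000e+00,  0.00000000e+00,  0.00000000e+00,
         1.00000000e+00]])}
top {'fx': 380.0560509831119, 'fy': 380.0560509831119, 'cx': 277.95918129700027, 'cy': 206.21927464871067, 'extrinsics': array([[ 1.46302987e-02, -9.99879753e-01, -5.14133747e-03,
        -1.23352593e+02],
       [ 9.98221550e-01,  1.43084678e-02,  5.78705864e-02,
        -5.71668088e+02],
       [-5.77900630e-02, -5.97885782e-03,  9.98310854e-01,
        -9.47013337e+02],
       [ 0.00000000e+00,  0.00000000e+00,  0.00000000e+00,
         1.00000000e+00]])}
```

View pics/side0.png

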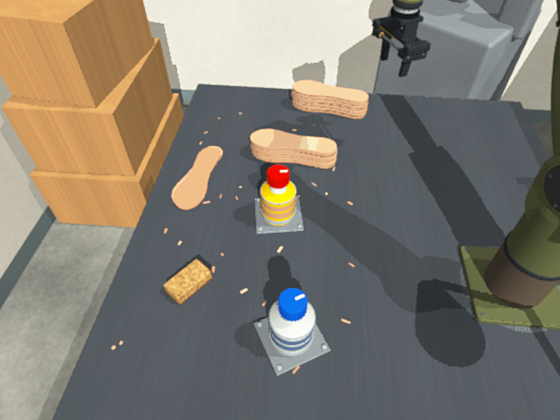

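View pics/top0.png

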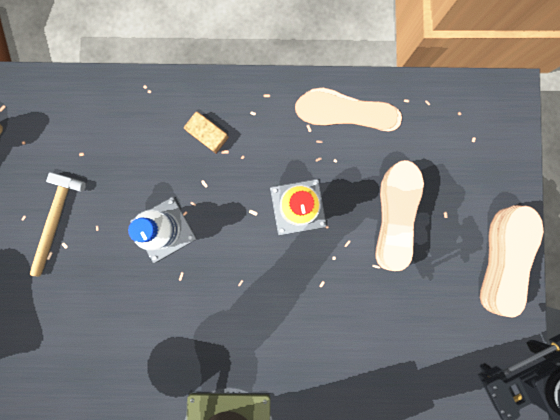

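```bash
cat > h.py <<'E'
import numpy as np,cv2
def proj(f,P):
    E=f["extrinsics"];c=E[:3,:3]@np.asarray(P,float)+E[:3,3]
    return np.array([f["cx"]+f["fx"]*c[0]/-c[2], f["cy"]+f["fy"]*-c[1]/-c[2]])
def back(f,u,v,z):
    E=f["extrinsics"];R=E[:3,:3];o=-R.T@E[:3,3]
    d=R.T@np.array([(u-f["cx"])/f["fx"],-(v-f["cy"])/f["fy"],-1.])
    return o+d*(z-o[2])/d[2]
def redc(f):
    im=f["image"].astype(int);m=((im[...,0]>120)&(im[...,1]<70)&(im[...,2]<70)).astype(np.uint8)
    n,l,s,c=cv2.connectedComponentsWithStats(m);i=1+s[1:,4].argmax();return c[i],s[i]
E
python3 - <<'E'
import pickle;from h import *
d=pickle.load(open("f0.pkl","rb"))
for n in d:
    c,s=redc(d[n]);print(n,c,s)
    for z in (127,144.5,162):print(z,back(d[n],*c,z))
    x,y=[int(v) for v in c]
    im=d[n]["image"][y-50:y+50,x-65:x+65];cv2.imwrite(f"pics/{n}crop.png",cv2.cvtColor(cv2.resize(im,None,fx=6,fy=6,interpolation=cv2.INTER_CUBIC),cv2.COLOR_RGB2BGR))
    print(x-65,y-50)
f=d["top"]
for p in [(402,163),(395,268),(378,260),(420,180)]:print(back(f,*p,60))
E
```

```text
side [277.39344262 176.04215457] [267 164  23  24 427]
127 [ 578.83617127 -185.70462886  127.        ]
144.5 [ 576.83610281 -167.5912116   144.5       ]
162 [ 574.83603435 -149.47779434  162.        ]
212 126Traceback (most recent call last):
  File "<stdin>", line 4, in <module>
  File "h.py", line 11, in redc
    n,l,s,c=cv2.connectedComponentsWithStats(m);i=1+s[1:,4].argmax();return c[i],s[i]
                                                    ~~~~~~~~~~~~~~^^
ValueError: attempt to get argmax of an empty sequence
```

View pics/sidecrop.png

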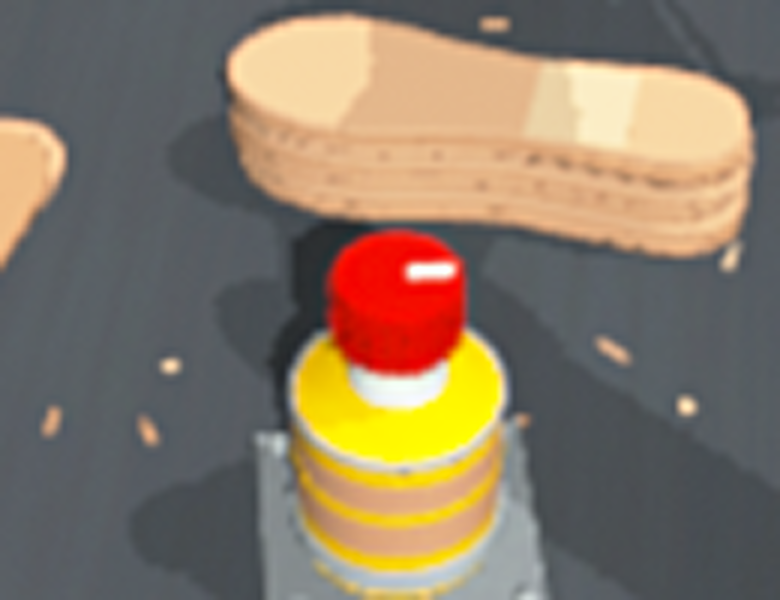

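```bash
sed -i 's/^    im=f.*/    im=f["image"].astype(int);m=((im[...,0]>110)\&(im[...,0]>2.2*im[...,1])\&(im[...,0]>2.2*im[...,2])).astype(np.uint8)/' h.py
python3 - <<'E'
import pickle;from h import *
d=pickle.load(open("f0.pkl","rb"))
for n in d:
    x,y=dict(top=(302,203),side=(277,176))[n]
    try:
        c,s=redc(d[n]);print(n,c,s)
        for z in (127,144.5,162):print(z,back(d[n],*c,z))
    except Exception as e: print(e,d[n]["image"][y-2,x])
    im=d[n]["image"][y-50:y+50,x-65:x+65];cv2.imwrite(f"pics/{n}crop.png",cv2.cvtColor(cv2.resize(im,None,fx=6,fy=6,interpolation=cv2.INTER_CUBIC),cv2.COLOR_RGB2BGR))
    print(x-65,y-50)
f=d["top"]
for p in [(402,163),(395,268),(378,260),(420,180)]:print(back(f,*p,60))
E
```

```text
side [277.34831461 175.96853933] [266 164  24  24 445]
127 [ 578.97840224 -185.96159039  127.        ]
144.5 [ 576.97487153 -167.84191805  144.5       ]
162 [ 574.97134081 -149.72224571  162.        ]
212 126
top [301.24137931 201.86453202] [290 191  24  24 406]
127 [ 577.51588057 -167.80664104  127.        ]
144.5 [ 576.28620371 -166.8402519   144.5       ]
162 [ 575.05652686 -165.87386277  162.        ]
237 153
[ 680.4186538  -415.31151755   60.        ]
[ 426.81304426 -397.52140436   60.        ]
[ 445.2223553  -356.91329521   60.        ]
[ 639.45669682 -458.69411552   60.        ]
```

View pics/topcrop.png

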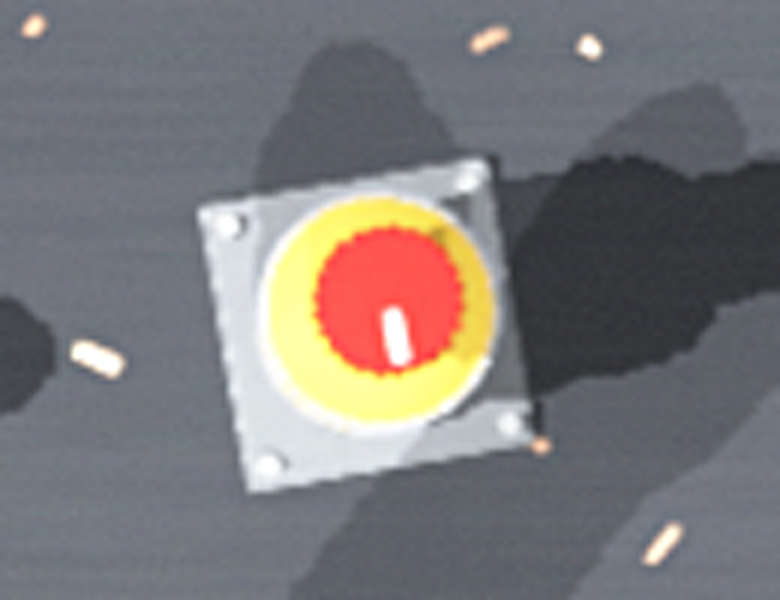

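```bash
python3 - <<'E'
import pickle;from h import *
d=pickle.load(open("f0.pkl","rb"))
f=d["top"]
P=back(f,301.5,202.6,161);print(P)
# side: silhouette prediction
def sil(f,P):
    q=np.array([proj(f,[P[0]+26.5*np.cos(a),P[1]+26.5*np.sin(a),z]) for a in np.arange(0,6.28,.05) for z in(127,162)])
    return q.min(0),q.max(0)
for n in d:print(n,sil(d[n],P),redc(d[n])[1])
t=back(f,237+388/6,153+310/6,162);e=back(f,237+400/6,153+365/6,162);print(t,e,np.arctan2(*(e-t)[[1,0]]))
from scipy.spatial.transform import Rotation as R
from bench import state
s=state();q=s["tcp_rot"];M=R.from_quat(q[[1,2,3,0]]).as_matrix();print(M)
E
```

```text
[ 573.54731714 -166.5033893   161.        ]
side (array([267.81050364, 163.96708998]), array([289.46493522, 189.02215552])) [266 164  24  24 445]
top (array([288.82472958, 190.29959856]), array([313.85030033, 215.43374603])) [290 191  24  24 406]
[ 569.03080827 -166.85487449  162.        ] [ 549.37405906 -171.36461886  162.        ] -2.916070701899339
[[-8.38336984e-04  4.48313141e-01 -8.93876180e-01]
 [ 1.41705238e-03 -8.93875064e-01 -4.48313911e-01]
 [-9.99998645e-01 -1.64250750e-03  1.14085320e-04]]
```

>>> apply_moves([
  {"dy":-10,"dz":-20},
  {"dy":-28,"dz":-56},
  {"dy":-50,"dz":-100},
  {"dy":-75,"dz":-150},
  {"dy":-100,"dz":-200},
  {"dy":-125,"dz":-250},
  {"dy":-150,"dz":-300},
  {"dy":-175,"dz":-350},
  {"dy":-196,"dz":-395},
  {"dy":-211,"dz":-425},
  {"dy":-218,"dz":-439},
  {"dy":-218,"dz":-439},
  {"dy":-218,"dz":-439},
  {"dy":-218,"dz":-439},
])

```text
validation failed for argument at $.mo...
```

```bash
cat > look.py <<'E'
import sys;from bench import state,grab_frame;from h import *
from scipy.spatial.transform import Rotation as R
np.set_printoptions(precision=3,suppress=True)
t=sys.argv[1]
for n,c in (("side",(277,165)),("top",(302,203))):
    f=grab_frame(n);x,y=c;im=f["image"][y-50:y+50,x-65:x+65]
    cv2.imwrite(f"pics/{n}{t}.png",cv2.cvtColor(cv2.resize(im,None,fx=6,fy=6,interpolation=cv2.INTER_CUBIC),cv2.COLOR_RGB2BGR))
    try:print(n,redc(f))
    except Exception:print(n,"no red")
    print([proj(f,p) for p in ([575,-166.5,162],)])
s=state();M=R.from_quat(s["tcp_rot"][[1,2,3,0]]).as_matrix()
print(s["time_s"],s["tcp_pos"],s["joint_pos"],s["wrist_force"],s["ft_torque"],s["grip_width"]);print(M)
print("err tool",M.T@(np.array([575,-166.5,s["tcp_pos"][2]])-s["tcp_pos"]))
E
python3 look.py 1
```

```text
side (array([277.348, 175.969]), array([266, 164,  24,  24, 445], dtype=int32))
[array([278.048, 171.231])]
top (array([301.241, 201.865]), array([290, 191,  24,  24, 406], dtype=int32))
[array([301.532, 201.895])]
0.2 [ 279.979 -558.398  246.227] [ 1.14   0.69  -0.195  1.566  0.157  0.902 -0.215] [-0.564 -0.515 -0.427] [-0.017 -0.029  0.029] 88.30134792888394
[[-0.001  0.448 -0.894]
 [ 0.001 -0.894 -0.448]
 [-1.    -0.001  0.   ]]
err tool [   0.198 -218.054 -439.402]
```

View pics/side1.png

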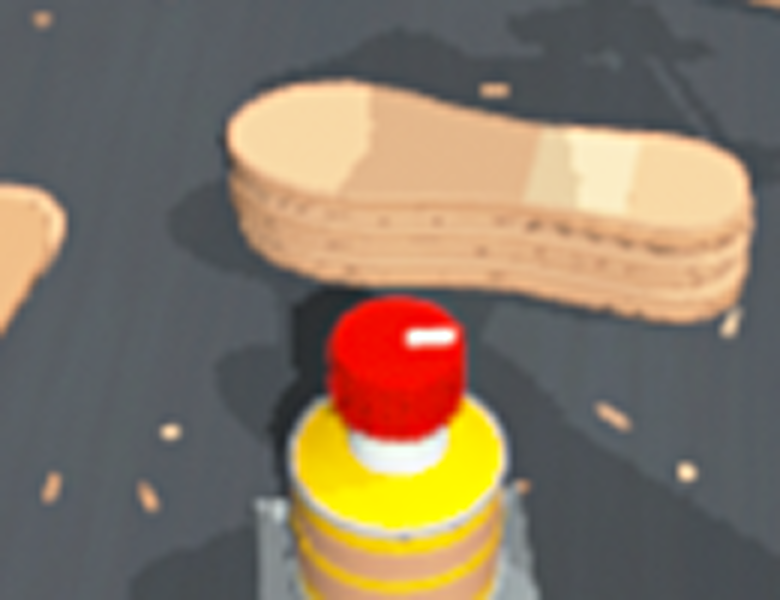

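View pics/top1.png

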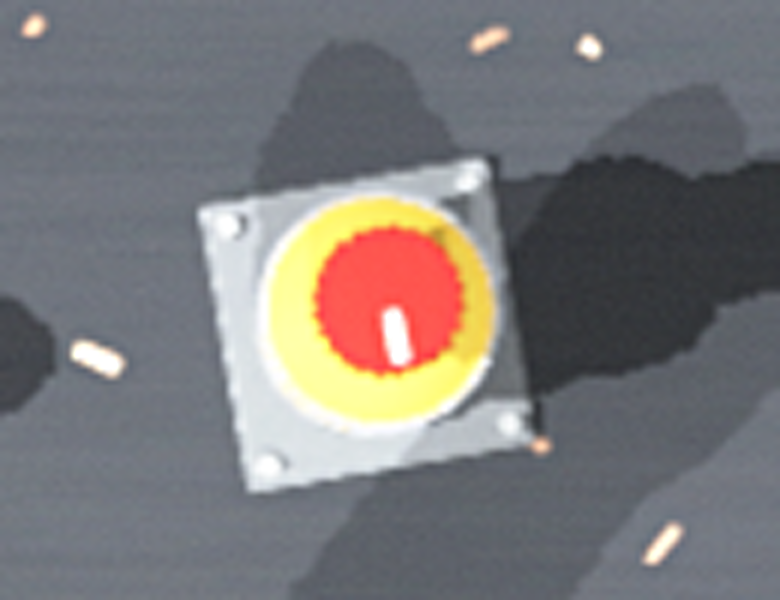

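The call was refused and the arm didn't move; it may want every field in each row.

>>> apply_moves([
  {"dx":0,"dy":-10,"dz":-20,"wx":0,"wy":0,"wz":0,"gripper":88},
  {"dx":0,"dy":-28,"dz":-56,"wx":0,"wy":0,"wz":0,"gripper":88},
  {"dx":0,"dy":-50,"dz":-100,"wx":0,"wy":0,"wz":0,"gripper":88},
  {"dx":0,"dy":-75,"dz":-150,"wx":0,"wy":0,"wz":0,"gripper":88},
  {"dx":0,"dy":-100,"dz":-200,"wx":0,"wy":0,"wz":0,"gripper":88},
  {"dx":0,"dy":-125,"dz":-250,"wx":0,"wy":0,"wz":0,"gripper":88},
  {"dx":0,"dy":-150,"dz":-300,"wx":0,"wy":0,"wz":0,"gripper":88},
  {"dx":0,"dy":-175,"dz":-350,"wx":0,"wy":0,"wz":0,"gripper":88},
  {"dx":0,"dy":-196,"dz":-395,"wx":0,"wy":0,"wz":0,"gripper":88},
  {"dx":0,"dy":-211,"dz":-425,"wx":0,"wy":0,"wz":0,"gripper":88},
  {"dx":0,"dy":-218,"dz":-439,"wx":0,"wy":0,"wz":0,"gripper":88},
  {"dx":0,"dy":-218,"dz":-439,"wx":0,"wy":0,"wz":0,"gripper":88},
  {"dx":0,"dy":-218,"dz":-439,"wx":0,"wy":0,"wz":0,"gripper":88},
])

```text
time_s: 1.82
tcp_pos: [573.7, -168.9, 246.7]
tcp_rot: [-0.162, -0.688, -0.162, 0.689]
wrist_force: [0.2, -0.5, 0.9]
grip_width: 87.7
```

```bash
python3 look.py 2
```

```text
side (array([277.339, 176.028]), array([267, 164,  23,  24, 434], dtype=int32))
[array([278.048, 171.231])]
top no red
[array([301.532, 201.895])]
1.925 [ 573.843 -168.997  246.747] [ 0.29   0.651 -0.141  1.651  0.116  0.849 -1.008] [-0.378 -1.238 -0.226] [-0.04  -0.007  0.001] 87.99262595447887
[[-0.001  0.446 -0.895]
 [-0.001 -0.895 -0.446]
 [-1.     0.001  0.001]]
err tool [-0.003 -1.72  -2.148]
```

View pics/side2.png

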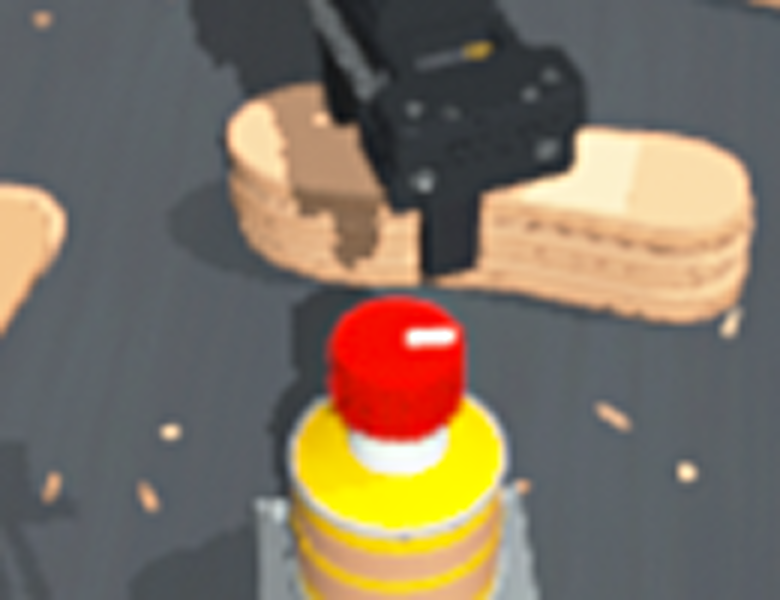

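View pics/top2.png

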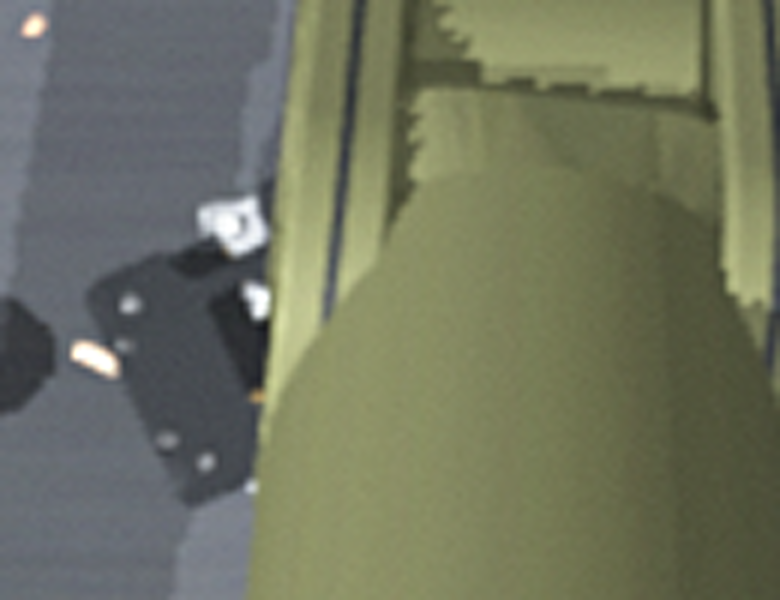

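>>> apply_moves([
  {"dx":8,"dy":-1.7,"dz":-2.1,"wx":0,"wy":0,"wz":0,"gripper":88},
  {"dx":25,"dy":-1.7,"dz":-2.1,"wx":0,"wy":0,"wz":0,"gripper":88},
  {"dx":45,"dy":-1.7,"dz":-2.1,"wx":0,"wy":0,"wz":0,"gripper":88},
  {"dx":65,"dy":-1.7,"dz":-2.1,"wx":0,"wy":0,"wz":0,"gripper":88},
  {"dx":85,"dy":-1.7,"dz":-2.1,"wx":0,"wy":0,"wz":0,"gripper":88},
  {"dx":102,"dy":-1.7,"dz":-2.1,"wx":0,"wy":0,"wz":0,"gripper":88},
  {"dx":112,"dy":-1.7,"dz":-2.1,"wx":0,"wy":0,"wz":0,"gripper":88},
  {"dx":112,"dy":-1.7,"dz":-2.1,"wx":0,"wy":0,"wz":0,"gripper":88},
  {"dx":112,"dy":-1.7,"dz":-2.1,"wx":0,"wy":0,"wz":0,"gripper":88},
])

```text
time_s: 3.05
tcp_pos: [576.5, -164.7, 135.3]
tcp_rot: [0.163, 0.689, 0.163, -0.688]
wrist_force: [0.2, 1.0, 0.7]
grip_width: 88.0
```

```bash
python3 look.py 3
```

```text
side (array([269.28 , 177.813]), array([267, 169,   8,  19,  75], dtype=int32))
[array([278.048, 171.231])]
top no red
[array([301.532, 201.895])]
3.15 [ 576.518 -164.74   135.467] [ 0.269  0.801 -0.119  1.743  0.15   0.605 -1.044] [-0.346  0.151 -0.148] [-0.047  0.053 -0.003] 88.1421324729144
[[ 0.001  0.448 -0.894]
 [-0.    -0.894 -0.448]
 [-1.     0.001 -0.001]]
err tool [-0.002  0.893  2.146]
```

View pics/side3.png

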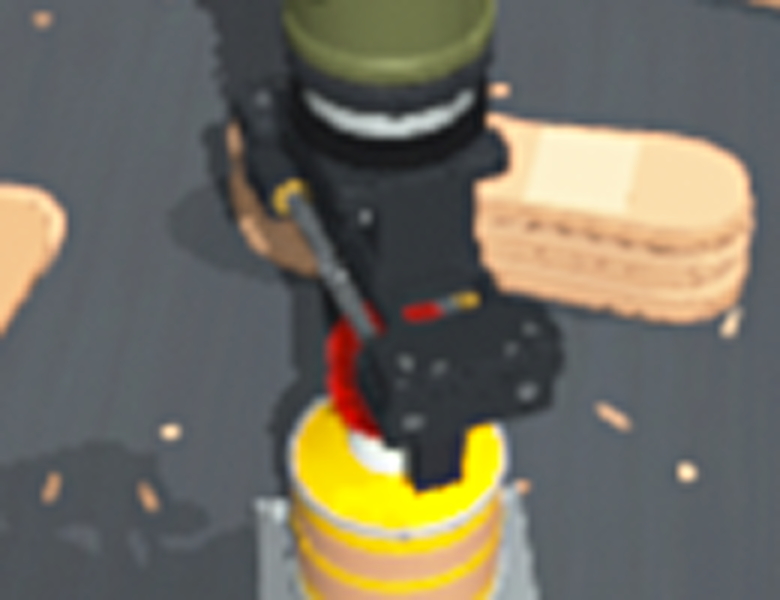

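>>> apply_moves([
  {"dx":1,"dy":0.9,"dz":2.1,"wx":0,"wy":0,"wz":0,"gripper":88},
  {"dx":1,"dy":0.9,"dz":2.1,"wx":0,"wy":0,"wz":0,"gripper":88},
  {"dx":1,"dy":0.9,"dz":2.1,"wx":0,"wy":0,"wz":0,"gripper":60},
  {"dx":1,"dy":0.9,"dz":2.1,"wx":0,"wy":0,"wz":0,"gripper":50},
  {"dx":1,"dy":0.9,"dz":2.1,"wx":0,"wy":0,"wz":0,"gripper":40},
  {"dx":1,"dy":0.9,"dz":2.1,"wx":0,"wy":0,"wz":0,"gripper":20},
  {"dx":1,"dy":0.9,"dz":2.1,"wx":0,"wy":0,"wz":0,"gripper":20},
  {"dx":1,"dy":0.9,"dz":2.1,"wx":0,"wy":0,"wz":0,"gripper":20},
  {"dx":1,"dy":0.9,"dz":2.1,"wx":0,"wy":0,"wz":0,"gripper":20},
])

```text
time_s: 4.28
tcp_pos: [574.8, -166.8, 133.8]
tcp_rot: [0.163, 0.688, 0.162, -0.688]
wrist_force: [1.7, -2.8, -1.5]
grip_width: 52.4
```

```bash
python3 look.py 4
```

```text
side (array([270.12 , 180.387]), array([267, 170,   9,  18,  75], dtype=int32))
[array([278.048, 171.231])]
top no red
[array([301.532, 201.895])]
4.375 [ 574.782 -166.84   133.765] [ 0.273  0.802 -0.118  1.747  0.152  0.6   -1.041] [ 0.919 -4.166 -1.435] [-0.563 -0.332 -0.067] 52.425995158858484
[[ 0.001  0.448 -0.894]
 [-0.001 -0.894 -0.448]
 [-1.     0.001 -0.   ]]
err tool [-0.    -0.206 -0.347]
```

View pics/side4.png

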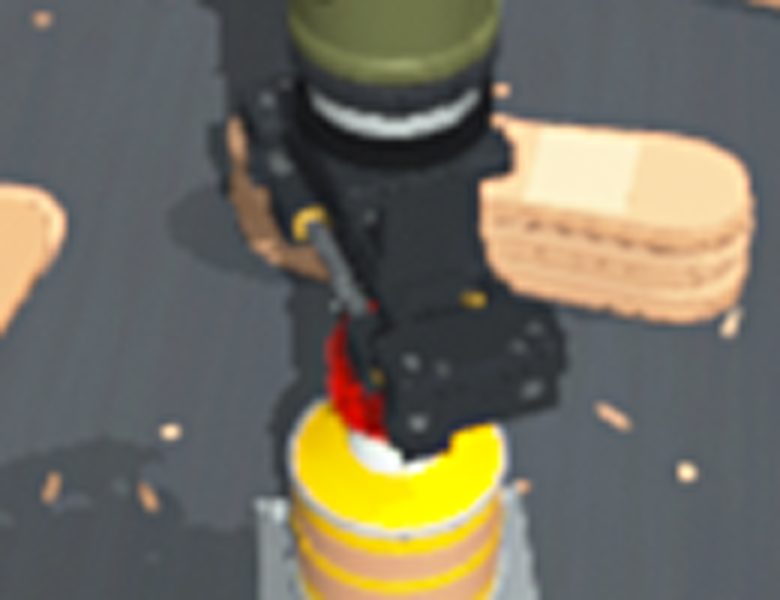

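Gripped at 52.4 mm with about 4 N of side force, so the grasp is well centred. Next I press down.

>>> apply_moves([
  {"dx":2,"dy":0,"dz":0,"wx":0,"wy":0,"wz":0,"gripper":20},
  {"dx":4,"dy":0,"dz":0,"wx":0,"wy":0,"wz":0,"gripper":20},
  {"dx":6,"dy":0,"dz":0,"wx":0,"wy":0,"wz":0,"gripper":20},
  {"dx":8,"dy":0,"dz":0,"wx":0,"wy":0,"wz":0,"gripper":20},
  {"dx":8.5,"dy":0,"dz":0,"wx":0,"wy":0,"wz":0,"gripper":20},
  {"dx":8.5,"dy":0,"dz":0,"wx":0,"wy":0,"wz":0,"gripper":20},
  {"dx":8.5,"dy":0,"dz":0,"wx":0,"wy":0,"wz":0,"gripper":20},
])

```text
time_s: 5.25
tcp_pos: [574.8, -166.8, 126.7]
tcp_rot: [0.163, 0.688, 0.162, -0.688]
wrist_force: [-1.8, -2.5, 9.6]
grip_width: 52.1
```

```bash
python3 look.py 5
```

```text
side (array([270.257, 182.541]), array([267, 172,   9,  18,  74], dtype=int32))
[array([278.048, 171.231])]
top no red
[array([301.532, 201.895])]
5.35 [ 574.833 -166.777  126.752] [ 0.271  0.813 -0.116  1.751  0.154  0.585 -1.044] [-1.534 -0.987  9.569] [-0.409  0.327 -0.01 ] 52.35174024102775
[[ 0.001  0.448 -0.894]
 [-0.001 -0.894 -0.448]
 [-1.     0.001 -0.001]]
err tool [-0.    -0.173 -0.274]
```

View pics/side5.png

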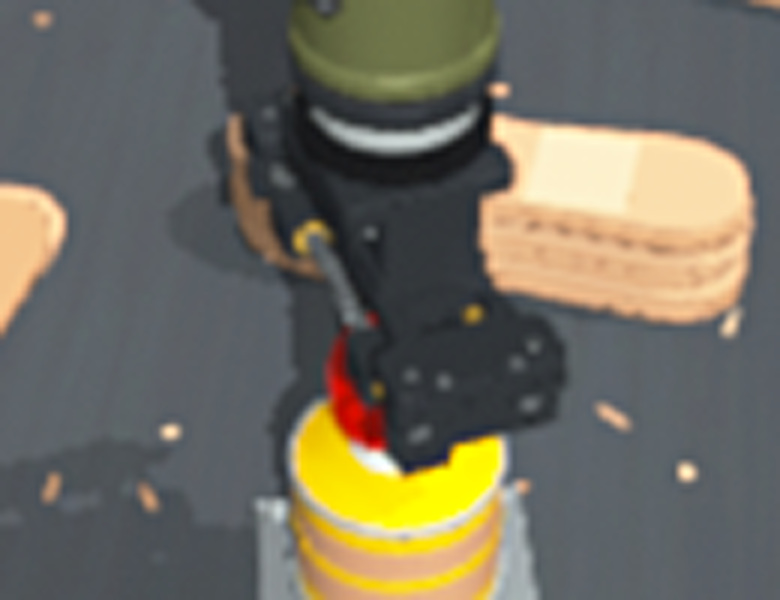

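>>> apply_moves([
  {"dx":1.5,"dy":0,"dz":0,"wx":0,"wy":0,"wz":0,"gripper":20},
  {"dx":1.5,"dy":0,"dz":0,"wx":0,"wy":0,"wz":0,"gripper":20},
  {"dx":1.5,"dy":0,"dz":0,"wx":-0.05,"wy":0,"wz":0,"gripper":20},
  {"dx":1.5,"dy":0,"dz":0,"wx":-0.13,"wy":0,"wz":0,"gripper":20},
  {"dx":1.5,"dy":0,"dz":0,"wx":-0.22,"wy":0,"wz":0,"gripper":20},
  {"dx":1.5,"dy":0,"dz":0,"wx":-0.31,"wy":0,"wz":0,"gripper":20},
])

```text
time_s: 6.1
tcp_pos: [574.7, -166.7, 125.3]
tcp_rot: [0.268, 0.655, 0.268, -0.654]
wrist_force: [-2.1, -1.0, 11.0]
grip_width: 52.4
```

```bash
python3 look.py 6
```

```text
side (array([273.149, 180.981]), array([267, 169,  15,  22, 215], dtype=int32))
[array([278.048, 171.231])]
top no red
[array([301.532, 201.895])]
6.2 [ 574.679 -166.655  125.291] [ 0.319  0.818 -0.2    1.75   0.261  0.599 -0.831] [-1.316 -2.113 10.545] [-0.361  0.333  0.047] 52.22204714796271
[[ 0.001  0.701 -0.714]
 [-0.001 -0.714 -0.701]
 [-1.     0.001 -0.   ]]
err tool [ 0.     0.114 -0.338]
```

View pics/side6.png

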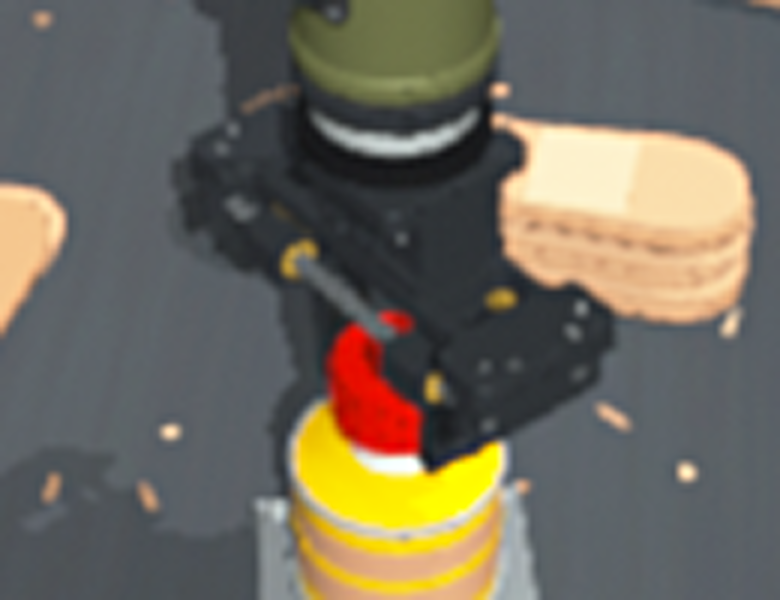

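The cap has turned 0.31 rad with almost no moment (0.05 N m) and still carries 10.5 N of press. It's past the hook entry, so I continue.

>>> apply_moves([
  {"dx":0,"dy":0,"dz":0,"wx":-0.09,"wy":0,"wz":0,"gripper":20},
  {"dx":0,"dy":0,"dz":0,"wx":-0.2,"wy":0,"wz":0,"gripper":20},
  {"dx":0,"dy":0,"dz":0,"wx":-0.31,"wy":0,"wz":0,"gripper":20},
  {"dx":0,"dy":0,"dz":0,"wx":-0.42,"wy":0,"wz":0,"gripper":20},
  {"dx":0,"dy":0,"dz":0,"wx":-0.53,"wy":0,"wz":0,"gripper":20},
  {"dx":0,"dy":0,"dz":0,"wx":-0.63,"wy":0,"wz":0,"gripper":20},
  {"dx":0,"dy":0,"dz":0,"wx":-0.72,"wy":0,"wz":0,"gripper":20},
  {"dx":0,"dy":0,"dz":0,"wx":-0.78,"wy":0,"wz":0,"gripper":20},
  {"dx":0,"dy":0,"dz":0,"wx":-0.78,"wy":0,"wz":0,"gripper":20},
  {"dx":0,"dy":0,"dz":0,"wx":-0.78,"wy":0,"wz":0,"gripper":20},
])

```text
time_s: 7.45
tcp_pos: [574.2, -166.4, 125.1]
tcp_rot: [-0.496, -0.504, -0.496, 0.504]
wrist_force: [-2.8, -2.1, 11.0]
grip_width: 51.7
```

```bash
python3 look.py 7
```

```text
side (array([277.346, 179.74 ]), array([267, 170,  22,  21, 396], dtype=int32))
[array([278.048, 171.231])]
top no red
[array([301.532, 201.895])]
7.55 [ 574.208 -166.442  125.182] [ 0.437  0.841 -0.412  1.743  0.507  0.665 -0.275] [-1.796 -0.979 10.563] [-0.3    0.449  0.045] 52.78877415790869
[[-0.     1.    -0.016]
 [-0.001 -0.016 -1.   ]
 [-1.    -0.     0.001]]
err tool [-0.     0.793  0.046]
```

View pics/side7.png

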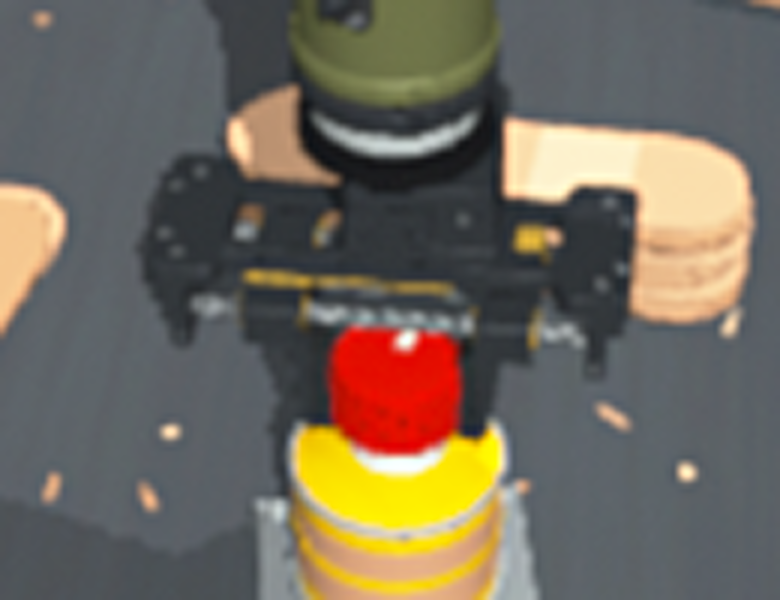

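The white tick turned with the jaws: 1.09 rad in all, press still 10.5 N. I let it rise with the hand, then open.

>>> apply_moves([
  {"dx":-4,"dy":0,"dz":0,"wx":0,"wy":0,"wz":0,"gripper":20},
  {"dx":-8,"dy":0,"dz":0,"wx":0,"wy":0,"wz":0,"gripper":20},
  {"dx":-12,"dy":0,"dz":0,"wx":0,"wy":0,"wz":0,"gripper":20},
  {"dx":-15,"dy":0,"dz":0,"wx":0,"wy":0,"wz":0,"gripper":20},
  {"dx":-15,"dy":0,"dz":0,"wx":0,"wy":0,"wz":0,"gripper":20},
  {"dx":-15,"dy":0,"dz":0,"wx":0,"wy":0,"wz":0,"gripper":60},
  {"dx":-15,"dy":0,"dz":0,"wx":0,"wy":0,"wz":0,"gripper":88},
  {"dx":-15,"dy":0,"dz":0,"wx":0,"wy":0,"wz":0,"gripper":88},
  {"dx":-15,"dy":0,"dz":0,"wx":0,"wy":0,"wz":0,"gripper":88},
  {"dx":-15,"dy":0,"dz":0,"wx":0,"wy":0,"wz":0,"gripper":88},
])

```text
time_s: 8.8
tcp_pos: [574.5, -166.3, 138.6]
tcp_rot: [0.496, 0.504, 0.496, -0.504]
wrist_force: [0.5, -0.8, 0.4]
grip_width: 88.1
```

```bash
python3 look.py 8
```

```text
side (array([277.401, 174.718]), array([266, 165,  24,  21, 404], dtype=int32))
[array([278.048, 171.231])]
top no red
[array([301.532, 201.895])]
8.9 [ 574.556 -166.324  138.719] [ 0.444  0.822 -0.425  1.735  0.493  0.692 -0.263] [-0.844  0.073 -0.247] [-0.011 -0.099  0.015] 87.96974905039465
[[ 0.     1.    -0.016]
 [-0.    -0.016 -1.   ]
 [-1.     0.     0.   ]]
err tool [0.    0.446 0.169]
```

View pics/side8.png

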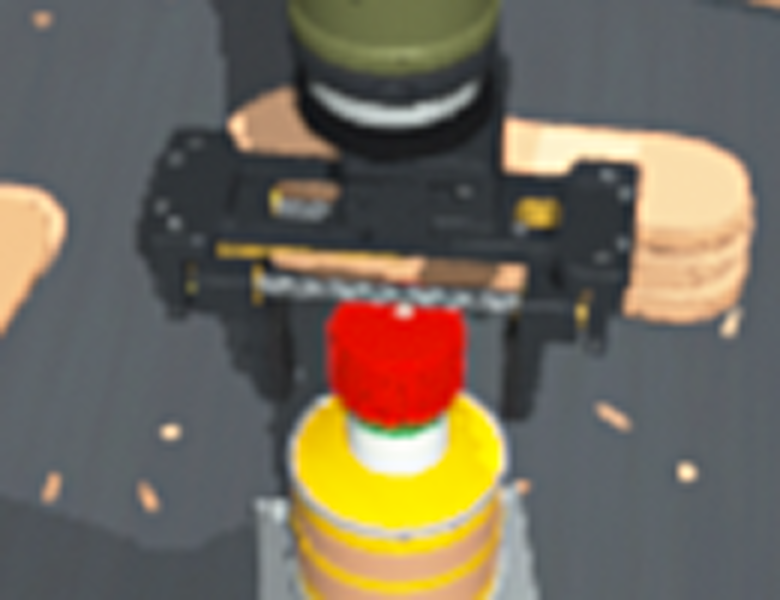

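The jaws are open and the cap is up, with the green ring showing. I retract straight up and then back from the tin so the top camera can see it. In the current tool frame, dz is world -y and dy is world +x.

>>> apply_moves([
  {"dx":-10,"dy":0,"dz":0,"wx":0,"wy":0,"wz":0,"gripper":88},
  {"dx":-30,"dy":0,"dz":0,"wx":0,"wy":0,"wz":0,"gripper":88},
  {"dx":-55,"dy":0,"dz":0,"wx":0,"wy":0,"wz":0,"gripper":88},
  {"dx":-80,"dy":0,"dz":0,"wx":0,"wy":0,"wz":0,"gripper":88},
  {"dx":-100,"dy":0,"dz":0,"wx":0,"wy":0,"wz":0,"gripper":88},
  {"dx":-115,"dy":0,"dz":20,"wx":0,"wy":0,"wz":0,"gripper":88},
  {"dx":-120,"dy":0,"dz":60,"wx":0,"wy":0,"wz":0,"gripper":88},
  {"dx":-120,"dy":0,"dz":110,"wx":0,"wy":0,"wz":0,"gripper":88},
  {"dx":-120,"dy":0,"dz":160,"wx":0,"wy":0,"wz":0,"gripper":88},
  {"dx":-120,"dy":0,"dz":200,"wx":0,"wy":0,"wz":0,"gripper":88},
  {"dx":-120,"dy":0,"dz":220,"wx":0,"wy":0,"wz":0,"gripper":88},
  {"dx":-120,"dy":0,"dz":220,"wx":0,"wy":0,"wz":0,"gripper":88},
  {"dx":-120,"dy":0,"dz":220,"wx":0,"wy":0,"wz":0,"gripper":88},
])

```text
time_s: 10.52
tcp_pos: [571.4, -384.5, 259.2]
tcp_rot: [0.496, 0.504, 0.497, -0.503]
wrist_force: [0.4, 0.4, -0.3]
grip_width: 87.9
```

```bash
python3 look.py 9; python3 - <<'E'
from h import *;from bench import grab_frame
for n in("side","top"):cv2.imwrite(f"pics/{n}9full.png",cv2.cvtColor(grab_frame(n)["image"],cv2.COLOR_RGB2BGR))
E
```

```text
side (array([277.482, 173.596]), array([266, 162,  24,  24, 456], dtype=int32))
[array([278.048, 171.231])]
top (array([301.078, 202.18 ]), array([290, 191,  25,  24, 422], dtype=int32))
[array([301.532, 201.895])]
10.625 [ 571.598 -384.337  259.194] [ 0.769  0.804 -0.512  1.323  0.402  1.117  0.199] [ 0.165  0.245 -0.538] [-0.055 -0.097  0.007] 88.00171249103441
[[ 0.     1.    -0.013]
 [ 0.001 -0.013 -1.   ]
 [-1.     0.    -0.001]]
err tool [   0.188    0.484 -217.862]
```

View pics/side9.png

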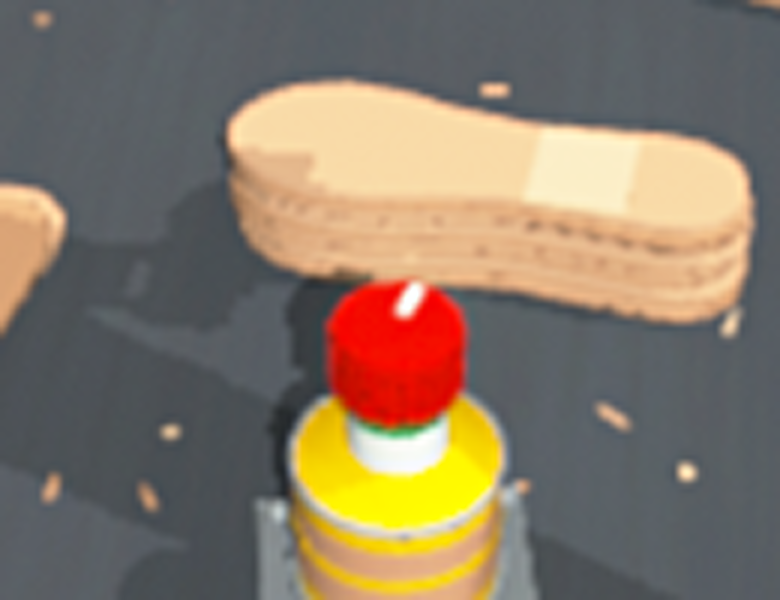

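View pics/top9full.png

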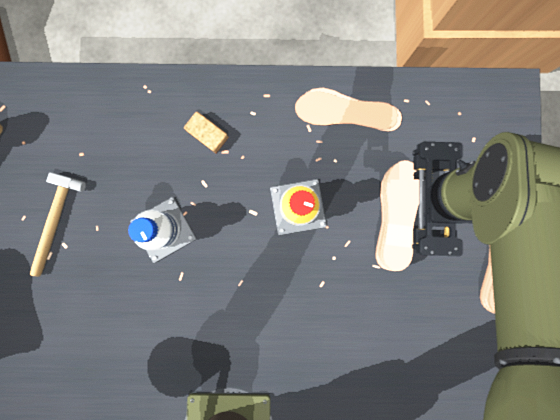

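View pics/side9full.png

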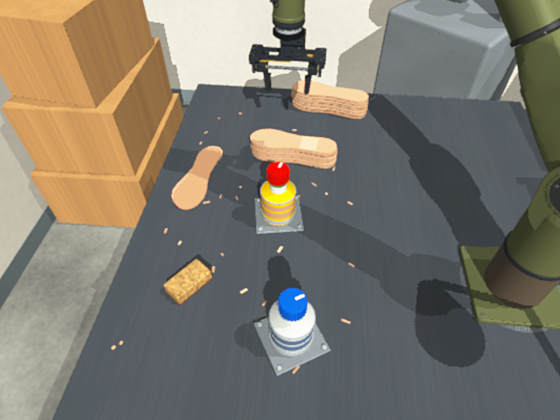

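The cap is up and the tick has turned by about 60°. The rise in the picture looks a little small, so I measure it before handing in.

```bash
python3 - <<'E'
from h import *;import pickle
f=pickle.load(open("f0.pkl","rb"))
for z in(127,144.5):
  for y in(-140,-166.5): a=proj(f["side"],[574,y,z]);print(z,y,a,(proj(f["side"],[574,y,z+10])-a))
b=cv2.cvtColor(cv2.imread("pics/side9full.png"),cv2.COLOR_BGR2RGB).astype(float);a=f["side"]["image"].astype(float)
def edges(im):
    r=[]
    for c in range(273,283):
        red=im[:,c,0]-im[:,c,1]-0*im[:,c,2]
        # lower edge: red->white: green channel subpixel crossing at 100
        g=im[:,c,1];v=178
        while not(g[v]<90<=g[v+1]):v+=1
        r.append(v+(90-g[v])/(g[v+1]-g[v]))
    return np.array(r)
print(edges(a),edges(b),edges(b)-edges(a))
for c in (276,278):print(a[180:196,c].astype(int).tolist(),b[180:196,c].astype(int).tolist())
E
```

```text
127 -140 [277.42082497 188.97453964] [-0.02539954 -2.85561402]
127 -166.5 [278.51535562 181.45833762] [-0.01695287 -2.86082591]
144.5 -140 [277.37612628 183.94916403] [-0.02607178 -2.93119248]
144.5 -166.5 [278.48552448 176.42428232] [-0.01739362 -2.93520236]
[187.144      187.32835821 187.51351351 187.62626263 187.61616162
 187.77173913 187.75268817 187.6372549  187.60784314 187.21008403] [184.87323944 185.03571429 185.390625   185.63095238 185.6
 185.51315789 185.37878788 185.27868852 185.29850746 185.07317073] [-2.27076056 -2.29264392 -2.12288851 -1.99531025 -2.01616162 -2.25858124
 -2.37390029 -2.35856638 -2.30933567 -2.1369133 ]
[[221, 16, 0], [214, 18, 0], [217, 17, 0], [217, 18, 0], [211, 17, 0], [217, 16, 0], [220, 8, 0], [217, 28, 15], [227, 127, 115], [240, 235, 219], [242, 251, 243], [241, 247, 242], [241, 246, 248], [247, 240, 207], [254, 237, 51], [255, 244, 0]] [[230, 18, 0], [227, 14, 0], [224, 14, 0], [212, 16, 0], [218, 10, 0], [221, 37, 0], [144, 121, 53], [133, 204, 151], [232, 245, 232], [247, 249, 243], [244, 247, 240], [242, 246, 241], [242, 247, 249], [250, 244, 210], [255, 244, 43], [255, 247, 0]]
[[225, 13, 0], [221, 15, 0], [220, 14, 0], [220, 15, 0], [221, 15, 0], [221, 14, 0], [221, 7, 0], [220, 19, 4], [225, 111, 99], [239, 237, 220], [245, 254, 247], [245, 249, 244], [244, 248, 249], [250, 246, 219], [255, 246, 76], [255, 247, 0]] [[215, 15, 0], [222, 15, 0], [223, 17, 0], [223, 12, 0], [216, 13, 0], [185, 51, 14], [110, 127, 51], [98, 191, 124], [228, 243, 227], [251, 251, 247], [247, 249, 244], [246, 249, 244], [246, 249, 251], [252, 249, 223], [255, 248, 76], [255, 248, 0]]
```

```bash
python3 -c "
from bench import close_job,state
print(state()['time_s'],state()['wrist_force']);print(close_job())"
```

```text
10.725 [-0.13204012 -0.00077302 -0.34713008]
the job is handed in; nothing more can be done
None
```

I opened the red cap and handed the job in at 10.7 s; `close_job()` gave no verdict. I gripped the cap, pressed it about 8.5 mm (10.5–11 N) and turned it 1.09 rad anticlockwise. I then let it rise with the hand, opened the jaws and moved the arm clear.

**Cap:** In the last pictures the green ring shows and the white tick has turned by roughly 60°.

**Cap rise:**
- A rough reading of the side picture (bounding box, centroid and first edge fit) gave 2.0–2.4 px, or about 7–8 mm.
- That first edge fit is biased, because the green ring now sits under the cap's lower edge. Read by hand in one column, allowing for the ring, the edge moved about 2.9 px, which matches the full 10 mm. I did not check it a third way.

**Everything else:** By eye, the blue cap and the soles look unmoved. The wrist force is near zero, so nothing is touching the robot.

**Refused call:** The first move call was refused before anything moved. It went through once I gave every field in each row.

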